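Complete the vial rack and hold it raised for the label check

TASK

Get the vial rack ready for the second-person label check: find the two empty pockets and, with the lever still down, stand one of the spare vials from the tray upright in each of them, and leave the vials already in the rack in their pockets. Then take the cam lever by its handle, swing it up to the cam's highest point, where the lever is straight up and all six vials stand highest (past that they sink again), and finish holding the handle there, because the lever springs back if it is let go. Do not knock any vial over or disturb the other things on the worktop.

Things in the scene. Friction and masses are not known exactly. Their poses are not given: they have to be found in the camera images.
- lift_rack: vial lift rack: low aluminium frame fixed to the worktop, base 150 x 222 x 8 mm, deck of six white pocket inserts, top 44 mm above the worktop. Origin: on the worktop under the middle of the six pockets; x away from the robot at yaw 0, y to the left, z up. Pockets at x -33 or +33 mm and y -50, 0 or +50 mm; their numbers change places between starts. The cam lever is at the -y end
- cam_lever (a joint): eccentric cam lever, rad: 0 at rest (leaning to the rack's -x, 75 degrees from upright), growing as the handle swings up and over to +x about an axis parallel to the rack's y. 1.31 = straight up = highest cam point, vials 14.8 mm above their rest height; beyond it they sink again (stop at 1.91). A spring returns it to 0 when let go; swinging it takes about 2 to 3 N at the handle
- cam_axis (a point): point fixed to the rack on the axis the lever turns about, level with the middle of the handle: 30 mm toward +x and 146 mm toward -y from the rack's origin, 42 mm above the worktop
- lever_handle: handle of the cam lever: black round grip, diameter 16 mm, 56 mm long with 19 mm end collars, crosswise on the lever's end, parallel to the rack's y, free to spin on its own pin. Origin: middle of the bar, 100 mm from the lever's axis; nothing stands beside it there. About 68 mm above the worktop at rest, 142 mm with the lever straight up
- prep_tray: a shallow steel tray 135 x 185 mm, rim 12 mm high, floor 3 mm thick, fixed to the worktop to the right of the rack, holding the two spare vials. Origin: under its centre
- pocket_1: one of six white pocket inserts in the rack's deck (65 x 49 x 8 mm, fixed), through hole 33.5 mm diameter with 2 mm lead-in chamfer. Origin: on the hole's axis at the insert's underside, 36 mm above the worktop. A vial goes upright down through the hole and stands on the lift plate, 18 mm above the worktop with the lever at rest
- pocket_2: one of six white pocket inserts in the rack's deck (65 x 49 x 8 mm, fixed), through hole 33.5 mm diameter with 2 mm lead-in chamfer. Origin: on the hole's axis at the insert's underside, 36 mm above the worktop. A vial goes upright down through the hole and stands on the lift plate, 18 mm above the worktop with the lever at rest
- pocket_3: one of six white pocket inserts in the rack's deck (65 x 49 x 8 mm, fixed), through hole 33.5 mm diameter with 2 mm lead-in chamfer. Origin: on the hole's axis at the insert's underside, 36 mm above the worktop. A vial goes upright down through the hole and stands on the lift plate, 18 mm above the worktop with the lever at rest
- pocket_4: one of six white pocket inserts in the rack's deck (65 x 49 x 8 mm, fixed), through hole 33.5 mm diameter with 2 mm lead-in chamfer. Origin: on the hole's axis at the insert's underside, 36 mm above the worktop. A vial goes upright down through the hole and stands on the lift plate, 18 mm above the worktop with the lever at rest
- pocket_5: one of six white pocket inserts in the rack's deck (65 x 49 x 8 mm, fixed), through hole 33.5 mm diameter with 2 mm lead-in chamfer. Origin: on the hole's axis at the insert's underside, 36 mm above the worktop. A vial goes upright down through the hole and stands on the lift plate, 18 mm above the worktop with the lever at rest
- pocket_6: one of six white pocket inserts in the rack's deck (65 x 49 x 8 mm, fixed), through hole 33.5 mm diameter with 2 mm lead-in chamfer. Origin: on the hole's axis at the insert's underside, 36 mm above the worktop. A vial goes upright down through the hole and stands on the lift plate, 18 mm above the worktop with the lever at rest
- vial_1: a stoppered medicine vial, 29 mm diameter, 55 mm high overall (straight for the lower 48 mm), about 30 g, all six alike; four stand in pockets and two stand upright on the tray. Origin: centre of the underside, z up to the cap. In a pocket at rest the cap stands about 29 mm above the deck, raised about 44 mm
- vial_2: a stoppered medicine vial, 29 mm diameter, 55 mm high overall (straight for the lower 48 mm), about 30 g, all six alike; four stand in pockets and two stand upright on the tray. Origin: centre of the underside, z up to the cap. In a pocket at rest the cap stands about 29 mm above the deck, raised about 44 mm
- vial_3: a stoppered medicine vial, 29 mm diameter, 55 mm high overall (straight for the lower 48 mm), about 30 g, all six alike; four stand in pockets and two stand upright on the tray. Origin: centre of the underside, z up to the cap. In a pocket at rest the cap stands about 29 mm above the deck, raised about 44 mm
- vial_4: a stoppered medicine vial, 29 mm diameter, 55 mm high overall (straight for the lower 48 mm), about 30 g, all six alike; four stand in pockets and two stand upright on the tray. Origin: centre of the underside, z up to the cap. In a pocket at rest the cap stands about 29 mm above the deck, raised about 44 mm
- vial_5: a stoppered medicine vial, 29 mm diameter, 55 mm high overall (straight for the lower 48 mm), about 30 g, all six alike; four stand in pockets and two stand upright on the tray. Origin: centre of the underside, z up to the cap. In a pocket at rest the cap stands about 29 mm above the deck, raised about 44 mm
- vial_6: a stoppered medicine vial, 29 mm diameter, 55 mm high overall (straight for the lower 48 mm), about 30 g, all six alike; four stand in pockets and two stand upright on the tray. Origin: centre of the underside, z up to the cap. In a pocket at rest the cap stands about 29 mm above the deck, raised about 44 mm
- calc: a pocket calculator 112 x 68 x 12 mm lying on the worktop, a bystander to leave where it is; origin: centre of its underside
- stamp: a wooden hand date stamp 70 mm high standing behind the work, a bystander to leave where it is; origin: centre of its underside
- carton_a: a small medicine carton 99 x 43 x 60 mm standing behind the tray, a bystander to leave where it is; origin: centre of its underside
- tape: a roll of brown tape, 96 mm across, 24 mm high, a bystander to leave where it is; origin: centre of its underside
- marker: a black marker pen 135 mm long lying in front of the tray, a bystander to leave where it is; origin: centre of its underside
Mind the look-alikes: they are no part of the job. Leave any purple look-alike of the vial_6 alone.

How it is judged:
On the way:
1. all six pockets hold a standing, released vial while the lever is still down (horizontal distance between vial_1 and pocket_1 below 0.006 m and height (world z) of vial_1 between 0.012 and 0.025 m and angle between each of vial_1, vial_2, vial_3, vial_4's own z axis and vertical below 0.12 rad and horizontal distance between vial_2 and pocket_2 below 0.006 m and height (world z) of vial_2 between 0.012 and 0.025 m and horizontal distance between vial_3 and pocket_3 below 0.006 m and height (world z) of vial_3 between 0.012 and 0.025 m and horizontal distance between vial_4 and pocket_4 below 0.006 m and height (world z) of vial_4 between 0.012 and 0.025 m and ((horizontal distance between vial_5 and pocket_5 below 0.006 m and height (world z) of vial_5 between 0.012 and 0.025 m and angle between each of vial_5, vial_6's own z axis and vertical below 0.12 rad and horizontal distance between vial_6 and pocket_6 below 0.006 m and height (world z) of vial_6 between 0.012 and 0.025 m) or (horizontal distance between vial_5 and pocket_6 below 0.006 m and height (world z) of vial_5 between 0.012 and 0.025 m and angle between each of vial_5, vial_6's own z axis and vertical below 0.12 rad and horizontal distance between vial_6 and pocket_5 below 0.006 m and height (world z) of vial_6 between 0.012 and 0.025 m)) and contact force between the fingers and vial_1 below 0.05 N and contact force between the fingers and vial_2 below 0.05 N and contact force between the fingers and vial_3 below 0.05 N and contact force between the fingers and vial_4 below 0.05 N and contact force between the fingers and vial_5 below 0.05 N and contact force between the fingers and vial_6 below 0.05 N and value of joint cam_lever below 0.2 rad), for 0.2 s.
At the end, for the whole second after the job is handed in: each pocket holds a vial within 6 mm of its axis and 0.12 rad of upright, underside 30 to 37 mm above the worktop; cam lever within 0.15 rad of straight up and still (under 0.15 rad/s); fingers bear on the handle with over 0.7 N and touch no vial (horizontal distance between vial_1 and pocket_1 below 0.006 m and height (world z) of vial_1 between 0.03 and 0.037 m and angle between each of vial_1, vial_2, vial_3, vial_4's own z axis and vertical below 0.12 rad and horizontal distance between vial_2 and pocket_2 below 0.006 m and height (world z) of vial_2 between 0.03 and 0.037 m and horizontal distance between vial_3 and pocket_3 below 0.006 m and height (world z) of vial_3 between 0.03 and 0.037 m and horizontal distance between vial_4 and pocket_4 below 0.006 m and height (world z) of vial_4 between 0.03 and 0.037 m and ((horizontal distance between vial_5 and pocket_5 below 0.006 m and height (world z) of vial_5 between 0.03 and 0.037 m and angle between each of vial_5, vial_6's own z axis and vertical below 0.12 rad and horizontal distance between vial_6 and pocket_6 below 0.006 m and height (world z) of vial_6 between 0.03 and 0.037 m) or (horizontal distance between vial_5 and pocket_6 below 0.006 m and height (world z) of vial_5 between 0.03 and 0.037 m and angle between each of vial_5, vial_6's own z axis and vertical below 0.12 rad and horizontal distance between vial_6 and pocket_5 below 0.006 m and height (world z) of vial_6 between 0.03 and 0.037 m)) and contact force between the fingers and vial_1 below 0.05 N and contact force between the fingers and vial_2 below 0.05 N and contact force between the fingers and vial_3 below 0.05 N and contact force between the fingers and vial_4 below 0.05 N and contact force between the fingers and vial_5 below 0.05 N and contact force between the fingers and vial_6 below 0.05 N and value of joint cam_lever between 1.16 and 1.46 rad and contact force between the fingers and lever_handle above 0.7 N and velocity of joint cam_lever between -0.15 and 0.15 rad/s); the arm keeps its last pose, push and grip.
It fails at once if a vial that was in the rack is taken out of its pocket or tipped (horizontal distance between vial_1 and pocket_1 above 0.01 m or horizontal distance between vial_2 and pocket_2 above 0.01 m or horizontal distance between vial_3 and pocket_3 above 0.01 m or horizontal distance between vial_4 and pocket_4 above 0.01 m or angle between any of vial_1, vial_2, vial_3, vial_4's own z axis and vertical above 0.3 rad or height (world z) of any of vial_1, vial_2, vial_3, vial_4 above 0.04 m).
It fails at once if a spare vial is knocked over (angle between any of vial_5, vial_6's own z axis and vertical above 0.8 rad).
It fails at once if a bystander is moved by more than 30 mm (distance of any of calc, stamp, carton_a, tape, marker from where it was at the start of the episode above 0.03 m).
It also fails if it takes over 72 s, if anything falls off the work surface, if the arm or the gripper's body presses on something with over 40 N, if the wrist force passes 120 N, or if a joint passes its speed limit or range.

ROBOT

A 6-joint arm with a two-finger parallel gripper is mounted at the origin on a cart in front of the work surface, level with it; the furniture and walls round the work are solid. World frame = base frame: x ahead of the robot, y to its left, z up, the work surface at z = 0. Lengths are in m, angles in rad, forces in N, time in s.
With the tool pointing down it reaches from about 0.3 to 0.775 m from the base axis. Payload 14.6 kg.
Tool frame: the origin (TCP) lies midway between the tips of the shut fingers; the grasp point (between the pads) lies 19 mm behind it (bot.grasp_offset is the distance from the TCP to the grasp point, in m); z points along the fingers, y is the line along which they close (so a half turn about z gives the same grasp; the last joint's range is limited). The gripper opens to 94 mm and grips with 3 to 60 N. Pads are 16 mm wide; open, the fingers measure 119 mm over their backs; the gripper's body (75 mm by 177 mm) begins 78 mm behind the grasp point.
Start: joints at [1.036, 0.3, 1.521, -0, 1.321, -0.067], TCP at [0.248, 0.491, 0.205] pointing down, gripper open.
Joint ranges: [-3.03, 3.03], [-0.79, 2.21], [0.23, 2.52], [-1.04, 4.18], [0, 3.07], [-2.55, 2.55]. Speed limits (rad/s): [2.22, 2.22, 2.57, 3.14, 3.14, 3.14].

INTERFACE

Orientations are given as a unit quaternion [x, y, z, w].
In Python, from bench import bot, effector, kin, snapshot, workorder, current_clock, current_joint_pos, current_dq, current_joint_efforts, current_position, current_orientation, current_ft_force, current_ft_torque, current_gripper_width, current_gripper_force gives the robot as it stands. Calls block until the motion is done:
- bot.move_pose(position, orientation): joint-space move of the TCP to a pose.
- bot.move_l(position, v=0.15, rotation=None, guard=None): straight line of the TCP; rotation=None keeps the orientation; v is the mean speed in m/s. With guard (N) it stops when the force on the tool has changed by that much, and returns True; else False.
- bot.move_j(angles): joint-space move.
- effector.command_gripper(opening, strength=None): finger opening in m; strength is the grip in N (None keeps the last); returns when the fingers have stopped.
- bot.pause(seconds).
- kin.ik(position, orientation): joint angles nearest the present ones, or None.
- snapshot(name): name is "scene" or "side" or "wrist"; returns a dict with "frame" (420x560x3 uint8, red, green, blue), "z_map" (420x560 float32, m along the optical axis (not along the pixel's ray), 0 where there is no reading), "camera_matrix" (3x3 intrinsics, pixels), "origin" and "orientation" of the camera in the world. Camera axes: x right, y down, z forward; pixel columns grow to the right and rows downward; lengths in m; the calibration is good to about 2 mm. A picture is of the moment at which its call begins.
A pose or a line that the arm cannot do raises bot.Unreachable and nothing moves.
- workorder.finish_job(): hands the job in; it is judged then, once.
Readings, each from a call of its own:
- current_clock(): time.
- current_joint_pos(): joint angles.
- current_dq(): joint speeds.
- current_joint_efforts(): joint torques, N m.
- current_position(): TCP position.
- current_orientation(): TCP orientation.
- current_ft_force(): force on the tool from outside, world axes, zero at the start.
- current_ft_torque(): the same for the moment, N m.
- current_gripper_width(): finger opening in m.
- current_gripper_force(): force on a finger pad.
Only numpy, scipy, OpenCV 4.12 (cv2) and the standard library are available. Lean on these libraries where they do the work, as an engineer would, in place of code of your own. Each camera call takes 0.05 s, during which the arm holds its last target. There are 200 camera calls.

## Working session

There is one attempt and no reset: what is moved stays moved. The work goes in short steps, each a Python script; the robot and the scene stay as the last script left them, time stands still between calls to the robot, and variables do not carry over. Pictures are saved under pics/ and viewed, at most 10 in all, crops included, and the job is handed in when it is done.

```bash
ls; mkdir -p pics; python3 - <<'E'
from bench import *
import cv2,numpy as np
for n in("scene","side"):
    s=snapshot(n); np.savez(n+".npz",**{k:np.array(v) for k,v in s.items()})
    cv2.imwrite(f"pics/{n}.png",s["frame"][:,:,::-1])
    print(n,s["camera_matrix"],s["origin"],s["orientation"],(s["z_map"]>0).mean())
print(current_clock(),bot.grasp_offset,current_orientation())
E
```

```text
pics
scene [[404.74414443   0.         284.33882647]
 [  0.         404.74414443 214.46860484]
 [  0.           0.           1.        ]] [-0.01083619 -0.87660064  0.63054779] [ 0.82531374 -0.27244662  0.15049343 -0.47114943] 0.9960246598639456
side [[454.99159855   0.         286.19834783]
 [  0.         454.99159855 213.06449068]
 [  0.           0.           1.        ]] [0.31748196 0.82894273 0.535711  ] [-0.10911202  0.83670923 -0.53184004  0.071822  ] 0.9957397959183674
0.1 0.0188 [ 2.31762157e-01  9.72772359e-01 -4.73547172e-04 -1.24926526e-04]
```

View pics/scene.png

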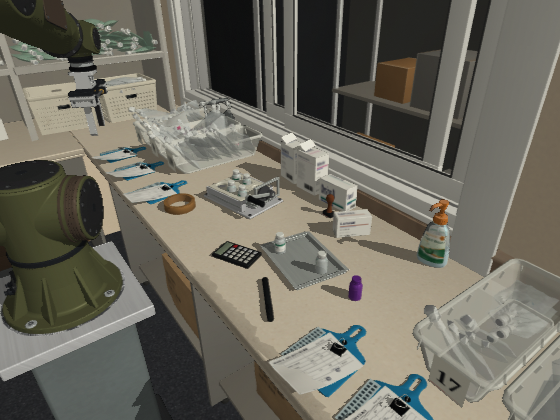

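View pics/side.png

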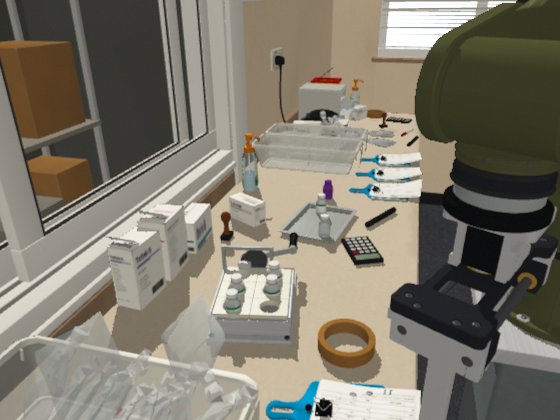

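Scene: rack at (245,195), tray at (303,258), spare vials at (280,241) and (321,261), purple decoy at (356,288). Side: rack at (256,295) with four vials and the right‑near and left‑front pockets to be checked; lever handle at (293,242). I'll get rough positions from depth, then take closer wrist views.

```bash
cat > h.py <<'E'
import numpy as np, cv2
from scipy.spatial.transform import Rotation as R
from bench import *
def cloud(s):
    K=s["camera_matrix"]; z=s["z_map"]; v,u=np.mgrid[:z.shape[0],:z.shape[1]]
    p=np.stack([(u-K[0,2])/K[0,0]*z,(v-K[1,2])/K[1,1]*z,z],-1)
    return p@R.from_quat(s["orientation"]).as_matrix().T+np.array(s["origin"])
def ray(s,uv,h):
    K=s["camera_matrix"]; d=R.from_quat(s["orientation"]).apply([(uv[0]-K[0,2])/K[0,0],(uv[1]-K[1,2])/K[1,1],1]); o=np.array(s["origin"])
    return o+d*(h-o[2])/d[2]
def down(a): # tool y axis at angle a in the world xy plane, pointing down
    y=np.array([np.cos(a),np.sin(a),0]); z=np.array([0,0,-1.]); return R.from_matrix(np.stack([np.cross(y,z),y,z],1)).as_quat()
E
python3 - <<'E'
from h import *
for n,px in(("scene",[(245,195),(280,241),(321,261),(303,258),(241,175),(356,285)]),("side",[(256,290),(274,268),(270,285),(252,275),(232,298),(293,242),(320,205),(325,222)])):
    s=np.load(n+".npz"); c=cloud(s)
    for u,v in px: print(n,(u,v),c[v,u].round(3))
    print(R.from_quat(s["orientation"]).as_matrix()[:,2].round(2))
s=snapshot("wrist"); print(s["camera_matrix"][0,0],(np.array(s["origin"])-current_position()).round(3),R.from_quat(s["orientation"]).as_matrix().round(2).tolist())
for p in([.5,.1,.3],[.5,.0,.25],[.5,.0,.3],[.5,-.2,.3],[.42,.1,.3]):
  for a in(0,np.pi/2,np.pi,-np.pi/2): 
    j=kin.ik(p,down(a)); print(p,round(a,2),None if j is None else np.round(j,2))
E
```

```text
scene (245, 195) [0.54  0.088 0.046]
scene (280, 241) [ 0.481 -0.179  0.045]
scene (321, 261) [ 0.513 -0.303  0.042]
scene (303, 258) [ 0.519 -0.227  0.002]
scene (241, 175) [0.608 0.224 0.043]
scene (356, 285) [ 0.517 -0.415  0.043]
[ 0.51  0.7  -0.51]
side (256, 290) [0.559 0.155 0.042]
side (274, 268) [0.536 0.111 0.068]
side (270, 285) [0.529 0.162 0.063]
side (252, 275) [0.582 0.11  0.044]
side (232, 298) [0.579 0.224 0.068]
side (293, 242) [0.523 0.015 0.076]
side (320, 205) [ 0.522 -0.281  0.033]
side (325, 222) [ 0.486 -0.158  0.045]
[ 0.24 -0.87 -0.42]
372.5646859119816 [-0.067  0.033  0.18 ] [[0.45, 0.86, 0.23], [0.89, -0.43, -0.12], [-0.0, 0.26, -0.97]]
[0.5, 0.1, 0.3] 0 [ 0.13  0.15  1.48 -0.    1.51  0.13]
[0.5, 0.1, 0.3] 1.57 [ 0.13  0.15  1.48 -0.    1.51 -1.45]
[0.5, 0.1, 0.3] 3.14 None
[0.5, 0.1, 0.3] -1.57 [ 0.13  0.15  1.48 -0.    1.51  1.7 ]
[0.5, 0.0, 0.25] 0 [-0.07  0.16  1.59 -0.    1.39 -0.07]
[0.5, 0.0, 0.25] 1.57 [-0.07  0.16  1.59 -0.    1.39 -1.64]
[0.5, 0.0, 0.25] 3.14 None
[0.5, 0.0, 0.25] -1.57 [-0.07  0.16  1.59 -0.    1.39  1.5 ]
[0.5, 0.0, 0.3] 0 [-0.07  0.13  1.51 -0.    1.5  -0.07]
[0.5, 0.0, 0.3] 1.57 [-0.07  0.13  1.51 -0.    1.5  -1.64]
[0.5, 0.0, 0.3] 3.14 None
[0.5, 0.0, 0.3] -1.57 [-0.07  0.13  1.51 -0.    1.5   1.5 ]
[0.5, -0.2, 0.3] 0 [-0.45  0.22  1.4  -0.    1.52 -0.45]
[0.5, -0.2, 0.3] 1.57 [-0.45  0.22  1.4  -0.    1.52 -2.02]
[0.5, -0.2, 0.3] 3.14 None
[0.5, -0.2, 0.3] -1.57 [-0.45  0.22  1.4  -0.    1.52  1.12]
[0.42, 0.1, 0.3] 0 [ 0.15 -0.03  1.68 -0.    1.5   0.15]
[0.42, 0.1, 0.3] 1.57 [ 0.15 -0.03  1.68 -0.    1.5  -1.42]
[0.42, 0.1, 0.3] 3.14 None
[0.42, 0.1, 0.3] -1.57 [ 0.15 -0.03  1.68 -0.    1.5   1.72]
```

```bash
python3 - <<'E'
from h import *
for n,p in(("wr",[.55,.13,.30]),("wt",[.5,-.21,.30])):
    bot.move_pose(p,down(0)); s=snapshot("wrist"); np.savez(n+".npz",**{k:np.array(v) for k,v in s.items()})
    cv2.imwrite(f"pics/{n}.png",s["frame"][:,:,::-1]); print(s["origin"],R.from_quat(s["orientation"]).as_matrix()[:,2])
print(current_clock())
E
```

```text
[0.55017971 0.20524274 0.47996143] [ 4.41638147e-04 -2.60178561e-01 -9.65560418e-01]
[ 0.50082556 -0.13470486  0.480184  ] [ 7.44695696e-04 -2.60105378e-01 -9.65579949e-01]
3.2917
```

View pics/wr.png

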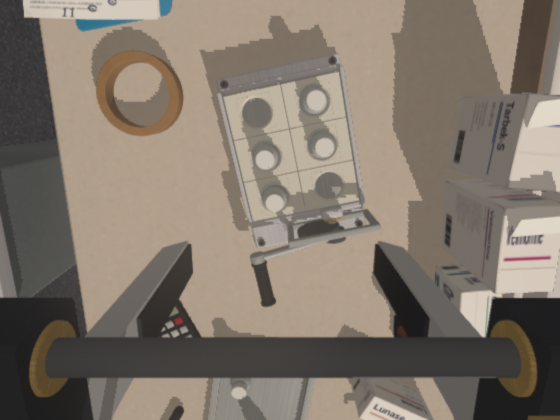

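View pics/wt.png

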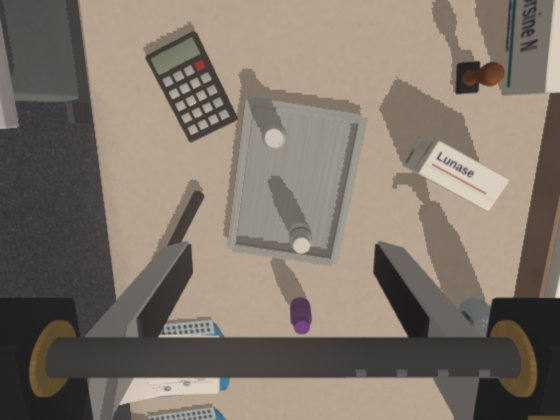

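Rack view: empty pockets at (257,113) and (329,185), caps at (316,101), (265,159), (323,147), (275,200), handle from (260,260) to (268,303). Tray view: spare caps at (275,138), (301,245); decoy (301,315).

```bash
cat > meas.py <<'E'
from h import *
from scipy.optimize import least_squares
def caps(s,seeds,h):
    c=cloud(s); out=[]
    hsv=cv2.cvtColor(s["frame"],cv2.COLOR_RGB2HSV); m=((abs(c[...,2]-h)<.005)&(hsv[...,1]<60)).astype(np.uint8)
    n,l,st,ce=cv2.connectedComponentsWithStats(m)
    for q in seeds:
        k=[i for i in range(1,n) if np.hypot(*(ce[i]-q))<9 and st[i,4]>60]
        if not k: out.append(None);print("no",q);continue
        i=max(k,key=lambda i:st[i,4]); p=c[l==i]; (u,v),r=cv2.minEnclosingCircle(np.argwhere(l==i)[:,::-1].astype(np.float32))
        X=ray(s,(u,v),h); out.append(X[:2]); print("cap",q,"px",(round(u,1),round(v,1)),"ray",X[:2].round(4),"cloud med",np.median(p,0).round(4),"diam mm",round(2*r*np.median(s["z_map"][l==i])/s["camera_matrix"][0,0]*1e3,1))
    return out
if __name__=="__main__":
    wr=dict(np.load("wr.npz")); wt=dict(np.load("wt.npz"))
    C=caps(wr,[(316,101),(323,147),(265,159),(275,200)],.073); S=caps(wt,[(275,138),(301,245)],.058)
    c=cloud(wr); hsv=cv2.cvtColor(wr["frame"],cv2.COLOR_RGB2HSV)
    v,u=np.mgrid[:420,:560]; roi=(u>215)&(u<370)&(v>55)&(v<235)
    # deck outline: cream inserts at z=.044
    d=(roi&(abs(c[...,2]-.044)<.004)&(hsv[...,2]>110)).astype(np.uint8); cv2.imwrite("pics/d.png",d*255)
    # holes: below deck inside the deck
    hol=(roi&(c[...,2]<.036)&(c[...,2]>.0)).astype(np.uint8); n,l,st,ce=cv2.connectedComponentsWithStats(hol)
    for i in range(1,n):
        if st[i,4]>80: print("low blob",ce[i].round(1),st[i].tolist(),ray(wr,ce[i],.02).round(4))
    D=c[d>0][:,:2]; rect=cv2.minAreaRect((D*1000).astype(np.float32)); print("deck rect",rect)
    cols=[(33,50),(33,0),(-33,0),(-33,-50)]
    f=lambda q:np.concatenate([np.array(x)-q[:2]-R.from_rotvec([0,0,q[2]]).apply([a/1e3,b/1e3,0])[:2] for x,(a,b) in zip(C,cols)])
    r=least_squares(f,[.56,.15,.2]); print("rack from caps",r.x.round(4),(r.fun*1e3).round(1))
    T=lambda a,b:r.x[:2]+R.from_rotvec([0,0,r.x[2]]).apply([a/1e3,b/1e3,0])[:2]
    for n,a,b in(("empty1",-33,50),("empty2",33,-50),("axis",30,-146),("handle",30-96.6,-146)): print(n,T(a,b).round(4))
    hm=(u>240)&(u<290)&(v>255)&(v<315)&(abs(c[...,2]-.072)<.012); P=c[hm]; print("handle",P.min(0).round(4),P.max(0).round(4),P.mean(0).round(4),hm.sum())
    for nm in("scene","side"):
        s=np.load(nm+".npz"); print(nm)
        cc=cloud(s); m=(abs(cc[...,2]-.058)<.002)
        for q in S: P=cc[m&(np.hypot(cc[...,0]-q[0],cc[...,1]-q[1])<.015)]; print(len(P),P.mean(0).round(4) if len(P) else "")
E
python3 meas.py
```

```text
cap (316, 101) px (315.3, 99.8) ray [0.5844 0.2125] cloud med [0.5841 0.2122 0.074 ] diam mm 21.4
cap (323, 147) px (323.6, 146.5) ray [0.5946 0.1638] cloud med [0.5946 0.1635 0.074 ] diam mm 21.2
cap (265, 159) px (264.5, 158.8) ray [0.5304 0.1504] cloud med [0.53   0.1502 0.074 ] diam mm 21.6
cap (275, 200) px (273.8, 202.1) ray [0.5404 0.1015] cloud med [0.5406 0.1019 0.074 ] diam mm 21.2
cap (275, 138) px (273.4, 137.3) ray [ 0.4907 -0.1675] cloud med [ 0.4903 -0.1672  0.0592] diam mm 21.0
cap (301, 245) px (300.8, 244.3) ray [ 0.5231 -0.2947] cloud med [ 0.5232 -0.2942  0.0592] diam mm 21.4
low blob [314.7 102.3] [216, 56, 154, 173, 5114] [0.5882 0.2105 0.02  ]
low blob [306.9 102.3] [299, 86, 26, 30, 97] [0.5789 0.2105 0.02  ]
low blob [240.8 196.5] [216, 97, 109, 138, 2926] [0.4973 0.0953 0.02  ]
low blob [256.2 112.5] [242, 98, 29, 30, 670] [0.5185 0.1986 0.02  ]
low blob [328.  184.7] [315, 172, 27, 26, 556] [0.6073 0.1107 0.02  ]
deck rect ((564.526611328125, 146.865478515625), (144.39683532714844, 184.4789276123047), 11.76612663269043)
rack from caps [0.5624 0.157  0.2058] [-0.1 -0.3 -0.1  0.   0.2  0.1  0.   0.2]
empty1 [0.5199 0.1992]
empty2 [0.6049 0.1148]
axis [0.6216 0.0203]
handle [5.271e-01 5.000e-04]
handle [ 0.512  -0.0288  0.0665] [0.5438 0.0377 0.0796] [0.5271 0.0071 0.0749] 734
scene
34 [ 0.4879 -0.1678  0.0579]
36 [ 0.5202 -0.296   0.0577]
side
26 [ 0.4892 -0.1654  0.0583]
19 [ 0.5218 -0.2914  0.0581]
```

The caps fit the rack's grid within 0.3 mm, and the handle lies where the geometry predicts. Next I'll place the first vial and check it.

```bash
cat > place.py <<'E'
from h import *
YAW=.2058; Q=down(YAW); RK=np.array([.5624,.157])
T=lambda a,b:RK+R.from_rotvec([0,0,YAW]).apply([a/1e3,b/1e3,0])[:2]
def place(src,dst,tip=.029,zt=.18):
    P=lambda xy,z:[*xy,z]
    effector.command_gripper(.06,12)
    bot.move_pose(P(src,.12),Q); bot.move_l(P(src,.003+tip),v=.08)
    effector.command_gripper(.0,12); print("w",current_gripper_width(),"f",current_gripper_force())
    if not .026<current_gripper_width()<.031: print("BAD GRASP"); return
    bot.move_l(P(src,zt),v=.15); bot.move_pose(P(dst,zt),Q)
    bot.move_l(P(dst,.085),v=.15); print("w",current_gripper_width())
    g=bot.move_l(P(dst,.018+tip+.0005),v=.04,guard=5); print("guard",g,current_position().round(4),current_ft_force().round(2))
    if g and current_position()[2]>.018+tip+.004: print("STUCK"); return
    effector.command_gripper(.044); bot.move_l(P(dst,.12),v=.1); print("t",current_clock())
E
python3 - <<'E'
from place import *
c=cloud(dict(np.load("wr.npz"))); m=(c[...,0]>.6)&(c[...,1]>0)&(c[...,1]<.3)
print("high", [(x,c[m&(abs(c[...,0]-x)<.01)][:,2].max().round(3)) for x in(.62,.66,.7,.74,.78)])
place((.4907,-.1675),T(-33,50))
bot.move_pose([.55,.13,.30],down(0)); s=snapshot("wrist"); np.savez("w1.npz",**{k:np.array(v) for k,v in s.items()}); cv2.imwrite("pics/w1.png",s["frame"][:,:,::-1])
from meas import caps
caps(s,[(316,101),(323,147),(265,159),(275,200),(251,111)],.073); print(T(-33,50))
E
```

```text
high [(0.62, np.float64(0.408)), (0.66, np.float64(0.083)), (0.7, np.float64(0.004)), (0.74, np.float64(0.004)), (0.78, np.float64(0.158))]
w 0.028934238953557536 f 11.992752403020859
w 0.029015467588459277
guard False [0.52   0.1992 0.0478] [-0.62 -0.17  0.25]
t 12.3167
cap (316, 101) px (315.9, 98.9) ray [0.5842 0.2126] cloud med [0.5842 0.2125 0.0741] diam mm 21.6
cap (323, 147) px (324.4, 146.2) ray [0.5946 0.1636] cloud med [0.5942 0.1639 0.074 ] diam mm 21.2
cap (265, 159) px (264.6, 158.6) ray [0.53   0.1501] cloud med [0.5304 0.1499 0.0739] diam mm 21.1
cap (275, 200) px (274.3, 202.0) ray [0.5402 0.1014] cloud med [0.54   0.1017 0.0741] diam mm 21.0
cap (251, 111) px (254.6, 112.3) ray [0.5199 0.1989] cloud med [0.5203 0.1993 0.074 ] diam mm 21.1
[0.51987885 0.19920133]
```

View pics/w1.png

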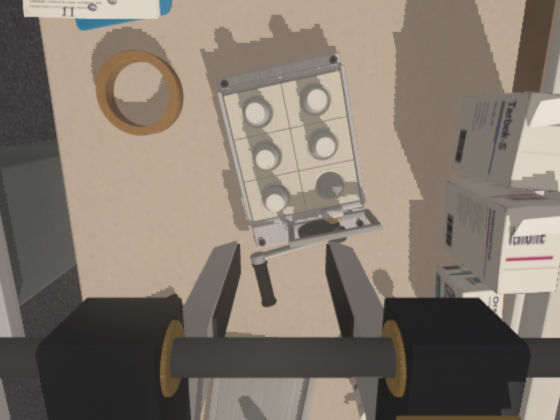

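The first vial stands in its pocket: the cap at (255,112) is at the right height, 0.3 mm off the axis. Only the pocket at (329,185) is still empty. Now the second vial.

```bash
python3 - <<'E'
from place import *
place((.5231,-.2947),T(33,-50))
bot.move_pose([.55,.13,.30],down(0)); s=snapshot("wrist"); cv2.imwrite("pics/w2.png",s["frame"][:,:,::-1])
from meas import caps
caps(s,[(316,101),(323,147),(265,159),(275,200),(255,112),(332,188)],.073); print(T(33,-50))
c=cloud(s);v,u=np.mgrid[:420,:560];hm=(u>240)&(u<290)&(v>268)&(v<315)&(abs(c[...,2]-.072)<.012); print("handle",np.median(c[hm],0).round(4))
E
```

```text
w 0.028596366037098076 f 11.995679587125778
w 0.02875417975085957
guard False [0.6051 0.1149 0.0478] [-0.04  0.1   0.24]
t 23.0583
cap (316, 101) px (315.5, 98.5) ray [0.5841 0.2126] cloud med [0.5844 0.2121 0.074 ] diam mm 21.1
cap (323, 147) px (324.1, 145.7) ray [0.5946 0.1637] cloud med [0.5944 0.1636 0.0742] diam mm 21.0
cap (265, 159) px (264.5, 158.3) ray [0.5302 0.15  ] cloud med [0.5298 0.1504 0.0741] diam mm 21.0
cap (275, 200) px (274.2, 201.6) ray [0.5406 0.1014] cloud med [0.5403 0.1015 0.0741] diam mm 21.2
cap (255, 112) px (254.2, 111.8) ray [0.5199 0.199 ] cloud med [0.5199 0.1988 0.074 ] diam mm 21.1
cap (332, 188) px (332.0, 190.3) ray [0.6049 0.1145] cloud med [0.6047 0.1149 0.0742] diam mm 21.2
[0.60492115 0.11479867]
handle [ 0.529  -0.0034  0.0754]
```

All six pockets hold standing vials. Now the lever.

```bash
python3 - <<'E'
from place import *
A=np.array([*T(30,-146),.042]); u=np.array([np.cos(YAW),np.sin(YAW),0])
def tcp(th,dz=-.016):
    b=1.309-th; return A+.1*(-np.sin(b)*u+np.cos(b)*np.array([0,0,1]))+np.array([0,0,dz])
p0=tcp(0); print(p0)
effector.command_gripper(.05,15)
bot.move_pose([*p0[:2],.15],Q); print("descend",bot.move_l(p0,v=.08,guard=8))
effector.command_gripper(0,15); print("w",current_gripper_width(),current_gripper_force())
assert .013<current_gripper_width()<.021
for th in np.linspace(0,1.309,15)[1:]:
    bot.move_l(tcp(th),v=.06)
    print(round(th,2),current_ft_force().round(1),round(current_gripper_width(),4))
bot.pause(.3); print(current_position(),tcp(1.309),current_gripper_force(),current_clock())
s=snapshot("side"); cv2.imwrite("pics/s3.png",s["frame"][:,:,::-1]); np.savez("s3.npz",**{k:np.array(v) for k,v in s.items()})
s=snapshot("scene"); cv2.imwrite("pics/c3.png",cv2.resize(s["frame"][130:300,160:400,::-1],None,fx=3,fy=3))
c=cloud(dict(np.load("s3.npz")))
for a in(-33,33):
  for b in(-50,0,50):
    q=T(a,b); P=c[np.hypot(c[...,0]-q[0],c[...,1]-q[1])<.01]; print(a,b,"top",np.percentile(P[P[:,2]<.11][:,2],95).round(4),len(P))
E
```

```text
[5.27047739e-01 4.72685322e-04 5.18816088e-02]
descend False
w 0.015260719987031768 15.000346899032593
0.09 [-3.1 -2.2 -1.2] 0.0151
0.19 [-4.1 -1.5 -0.8] 0.0153
0.28 [-5.8 -1.1  0.1] 0.0156
0.37 [-5.7 -0.9  0.3] 0.0156
0.47 [-6.5 -1.8  1.8] 0.0157
0.56 [-6.6 -1.7  3.7] 0.0155
0.65 [-6.1 -1.3  5.5] 0.0156
0.75 [-6.3 -0.8  5.6] 0.0155
0.84 [-7.6 -1.6  6.8] 0.0155
0.94 [-5.6 -0.8  7.5] 0.0156
1.03 [-4.4 -1.1  8. ] 0.0154
1.12 [-3.7 -0.4  8.5] 0.0151
1.22 [-3.8  0.5  8. ] 0.0153
1.31 [-0.9  0.8  7.3] 0.0153
[0.62160874 0.020232   0.1262039 ] [0.62160208 0.02021143 0.126     ] 15.000945925712585 31.675
-33 -50 top 0.089 49
-33 0 top 0.0892 58
-33 50 top 0.0895 61
33 -50 top 0.0893 50
33 0 top 0.0894 49
33 50 top 0.0893 55
```

View pics/s3.png

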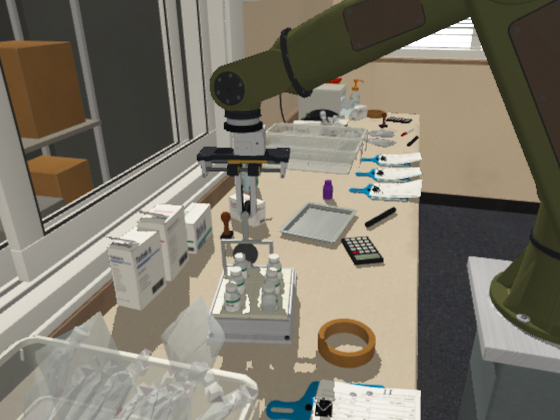

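View pics/c3.png

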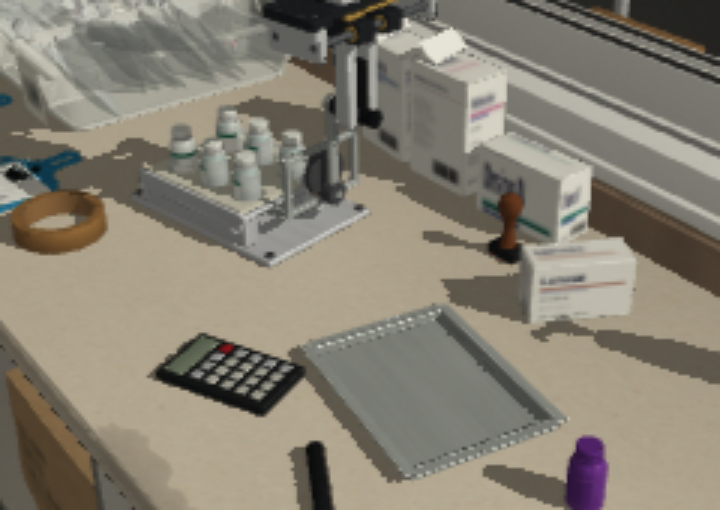

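The side view shows all six vials raised, with caps at about 0.089 m against 0.088 m expected. The fingers hold the handle upright at about (245,215). The scene crop shows the tray empty and the bystanders where they were. Handing in.

```bash
python3 -c "
from bench import *
print(workorder.finish_job())"
```

```text
the job is handed in; nothing more can be done
None
```

The job is handed in: both spare vials stand in the two empty pockets, the gripper is holding the lever straight up with all six vials raised, and the final pictures show nothing else disturbed; the hand-in returned no verdict.

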